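# Turn the leaf of the edge-band swatch book

## Task

A white offcut block with one orange end lies on the open page of the edge-band swatch book. First push it with a fingertip until it has slid right off the book and lies flat on the table, without picking it up; then push the half-raised white leaf over its spine with your fingertips and press it down so that it lies flat on that cleared page. Leave the other things on the table where they are.

Things in the scene. Friction and masses are not known exactly. Their poses are not given: they have to be found in the camera images.
- book: swatch book, screwed down: a black base plate 170 mm (its x, along the spine) x 300 mm (its y, across the spine) x 12 mm thick, with thin sample strips on both pages and no rim. Origin: centre of the underside, on the table, below the spine. The spine is a steel rod of 12 mm diameter along the base's x, held at each end by a lug 16 mm wide, 27 mm high above the table. The leaf starts raised over the +y page; the page to be covered is the -y page
- spine (a point): the middle of the spine: a point on the leaf's hinge axis, 19 mm above the table, directly above the book's origin; same axes as the book
- leaf (a joint): angle of the leaf about the spine (rad): 0 lying flat on the +y page, 1.57 upright, 3.14 (its stop) lying flat on the -y page. The hinge is stiff: the leaf stays at any angle where it is left and must be pushed all the way; 1 to 3 N at its free edge turns it
- leaf_edge (a point): middle of the leaf's free edge. The leaf is a rigid white panel 150 mm along the spine, reaching 130 mm from the hinge axis, 6 mm thick (its mid-plane contains the hinge axis), ending in a round orange bar of 10 mm diameter. The point's y points from the spine to the free edge, its x along the spine
- offcut: the loose offcut to push off: a chipboard block 70 mm (its x) x 50 mm (its y) x 19 mm high, about 60 g, white top, chipboard sides and an orange edge at its -x end; starts flat on the -y page, 12 mm above the table. Origin: centre of its underside
- dark_offcut: loose dark brown offcut block, 70 x 50 x 19 mm, on the table beyond the raised leaf's side of the book; origin: centre of its underside
- band_roll: loose flat roll of light wood edge band (a ring 90 mm across, 24 mm high, hole 44 mm), on the table just past the far end of the book; origin: centre of its underside
- wrench: loose steel wrench about 160 mm long lying on the table at the left; origin: centre of its underside
- cleaner: loose white bottle with a blue label and red cap, 60 mm across, 150 mm tall, at the left; origin: centre of its underside
- screw_jar: loose glass jar with a black cap, 64 mm across, 75 mm tall, at the right; origin: centre of its underside
- star_knob: loose black five-lobed star knob, 54 mm across, 36 mm high, at the right; origin: centre of its underside
Mind the look-alikes: they are no part of the job. What is shaped like the offcut but turquoise or yellow is not meant.

How it is judged:
On the way, in this order (a step that is already met when the one before it is completed fails the run):
1. the white offcut lies flat on the table, off the book, the leaf not yet turned past upright (height (world z) of offcut between -0.01 and 0.006 m and angle between offcut's own z axis and vertical below 0.1 rad and linear speed of offcut below 0.03 m/s and value of joint leaf below 1.6 rad), for 0.2 s.
2. the leaf lies flat on the other page (value of joint leaf above 3.07 rad and velocity of joint leaf between -0.1 and 0.1 rad/s), for 0.2 s.
At the end, for the whole second after the job is handed in: The leaf lies flat on the -y page (joint above 3.07 rad, at rest) and the white offcut lies flat (within 0.1 rad) and at rest on the table, off the book (underside lower than 6 mm) (all of step 2 and height (world z) of offcut between -0.01 and 0.006 m and angle between offcut's own z axis and vertical below 0.1 rad and linear speed of offcut below 0.03 m/s); the robot touches nothing.
It fails at once if the white offcut is lifted (underside centre more than 45 mm above the table) (height (world z) of offcut above 0.045 m).
It fails at once if the white offcut falls off the table (height (world z) of offcut below -0.05 m).
It fails at once if another loose thing on the table is moved by more than 30 mm (distance of any of dark_offcut, band_roll, wrench, cleaner, screw_jar, star_knob from where it was at the start of the episode above 0.03 m).
It also fails if it takes over 64 s, if anything falls off the work surface, if the arm or the gripper's body presses on something with over 40 N, if the wrist force passes 120 N, or if a joint passes its speed limit or range.

## Robot

A 6-joint arm with a two-finger parallel gripper is mounted at the origin on the work surface. World frame = base frame: x ahead of the robot, y to its left, z up, the work surface at z = 0. Lengths are in m, angles in rad, forces in N, time in s.
With the tool pointing down it reaches from about 0.4 to 0.925 m from the base axis. Payload 3.4 kg.
Tool frame: the origin (TCP) lies on the centre line of the jaws, within the pads' length; the fingertips stand 25 mm ahead of it and the grasp point (between the pads) lies 6 mm ahead of it; z points along the fingers, y is the line along which they close (so a half turn about z gives the same grasp; the last joint's range is limited). The gripper opens to 85 mm and grips with 20 to 120 N. Pads are 22 mm wide; open, the fingers measure 114 mm over their backs; the gripper's body (76 mm by 85 mm) begins 54 mm behind the grasp point. The pads swing forward as they close: fully open they stand 13 mm farther back than shut.
Start: joints at [-1.27, 0.307, 1.506, -0, 1.328, -0.073], TCP at [0.21, -0.535, 0.256] pointing down, gripper open.
Joint ranges: [-3.12, 3.12], [-1.05, 2.28], [0.14, 2.33], [-1.42, 4.57], [0.1, 2.73], [-2.68, 2.68]. Speed limits (rad/s): [2.57, 2.57, 3.14, 3.14, 3.14, 3.14].

## Interface

Orientations are given as a rotation vector (axis times angle).
In Python, from workcell import ctrl gives the robot as it stands. The module is installed in compiled form; this text tells all that it offers.
- The arm moves only by the tool apply_moves, never from a script. Its argument "moves" is text: rows parted by semicolons, each of 7 numbers parted by spaces: the gripper command: -1 is fully open, 1 is shut, values between are in proportion, then the shift along the tool's x, y, z in m, then the turn, a rotation vector about the tool's x, y, z in degrees. A call has 1 to 20 rows; each row shifts and turns the commanded pose from where the row before left it, along the tool's axes as they then stand; what a row does not reach is not made up. A row lasts 1/10 s, in which the tool goes at most 50 mm and 8.59 degrees, less where a joint would pass 70% of its speed; a pose out of reach is approached as far as the arm can. A call with a gripper value outside its range is refused whole. The fingers move at their own pace and stop on an object; "squeeze" is the grip in N (left out, the last holds). Time passes only in rows, so rows that do not move let the fingers close. It gives the time, the measured TCP pose, the force, the opening and the grip force at its end, in the units of the state.
- ctrl.observe(): the state, without advancing time (a new reading comes with each control period).
- ctrl.capture(name): name is "scene" or "top" or "wrist"; returns a dict with "pixels" (384x512x3 uint8, blue, green, red), "z_map" (384x512 float32, m along the optical axis (not along the pixel's ray), 0 where there is no reading), "K" (3x3 intrinsics, pixels), "dist_coeffs" ([k1, k2, p1, p2, k3] as OpenCV has them; the pictures are not rectified), "eye" and "attitude" of the camera in the world; the wrist camera has in their place "tool_from_camera" (4x4, takes a point from camera to tool coordinates, whose origin is the TCP and whose axes are the flange's). Camera axes: x right, y up, looking along -z (the intrinsics and any distortion apply to the point x, -y, -z); pixel columns grow to the right and rows downward; lengths in m; the calibration is good to about 2 mm. A picture is of the moment at which its call begins: read the wrist's pose just before it.
- ctrl.hand_in(): hands the job in; it is judged then, once.
The state is a dict: "time": time; "joints": joint angles; "qd": joint speeds; "joint_efforts": joint torques, N m; "eef_pos": TCP position; "tool_rot": TCP orientation; "wrist_force": force on the tool from outside, world axes, zero at the start; "wrist_torque": the same for the moment, N m; "gripper_width": opening from 0.0 (shut) to 1.0 (fully open); "gripper_force": force on a finger pad.
Only numpy, scipy, OpenCV 4.12 (cv2) and the standard library are available. Lean on these libraries where they do the work, as an engineer would, in place of code of your own. Each camera call takes 0.05 s, during which the arm holds its last target. There are 200 camera calls.

## Working session

There is one attempt and no reset: what is moved stays moved. The work goes in short steps, Python scripts to look and compute and a tool call to move; the robot and the scene stay as the last step left them, time stands still between calls to the robot, and variables do not carry over. Pictures are saved under pics/ and viewed, at most 10 in all, crops included, and the job is handed in when it is done.

Besides the shell and the picture viewer there is one more tool, called after "Request:" by a JSON object that holds its "method" and its "body". apply_moves: Moves the arm, as the interface text tells. Its arguments: {"type":"object","properties":{"moves":{"type":"string"},"squeeze":{"type":"number"}},"required":["moves"]}

```bash
mkdir -p pics; cat > h.py <<'E'
import numpy as np, cv2, pickle
from scipy.spatial.transform import Rotation as R
from workcell import ctrl
def cap(n,name):
    o=ctrl.observe(); c=ctrl.capture(n); c['obs']=o
    cv2.imwrite('pics/%s.png'%name,c['pixels']); pickle.dump(c,open('pics/%s.pkl'%name,'wb')); return c
def att(c):
    a=np.array(c['attitude'],float)
    return a if a.shape==(3,3) else (R.from_rotvec(a).as_matrix() if a.size==3 else None)
def world(c,uv,plane=None):
    uv=np.array(uv,float).reshape(-1,1,2)
    n=cv2.undistortPoints(uv,np.array(c['K']),np.array(c['dist_coeffs'])).reshape(-1,2)
    d=np.c_[n[:,0],-n[:,1],-np.ones(len(n))]
    A=att(c);e=np.array(c['eye'])
    if plane is not None:
        w=d@A.T; return e+w*((plane-e[2])/w[:,2])[:,None]
    z=np.array([c['z_map'][int(round(v)),int(round(u))] for u,v in uv[:,0]])
    return e+(d*z[:,None])@A.T
E
python3 - <<'E'
from h import *
for n in('scene','top'):
    c=cap(n,n+'0'); print(n,c['eye'],c['attitude'],np.shape(c['attitude']))
a=cv2.imread('pics/top0.png');cv2.imwrite('pics/t.png',cv2.resize(a,(800,600)))
b=cv2.imread('pics/scene0.png');cv2.imwrite('pics/s.png',cv2.resize(b,(800,600)))
print(ctrl.observe())
E
```

```text
scene [1.24151761 0.79461041 0.88992788] [0.39178387 1.05738336 2.2338642 ] (3,)
top [0.42192524 0.02000367 1.07312157] [ 0.08259513 -0.11435478 -1.54413451] (3,)
{'time': 0.1, 'joints': array([-1.27046751e+00,  3.07489261e-01,  1.50753661e+00, -1.36068748e-05,
        1.32840797e+00, -7.34566430e-02]), 'qd': array([ 1.75946370e-03,  1.46939573e-04, -1.32632789e-03, -9.35845958e-05,
        1.94454523e-04, -6.28161021e-04]), 'joint_efforts': array([-5.02172534e-04, -4.58531249e+01, -2.52608281e+01, -2.21612663e-04,
        5.65374517e-03, -1.46989390e-05]), 'eef_pos': array([ 0.20978074, -0.53474312,  0.25548055]), 'tool_rot': array([-3.08508898e+00, -5.83394189e-01,  3.47778365e-04]), 'wrist_force': array([ 0.26448361,  0.38094384, -0.80347973]), 'wrist_torque': array([-0.01941598, -0.04872967, -0.02805864]), 'gripper_force': 0.0, 'gripper_width': 0.9978281004355305}
```

View pics/t.png

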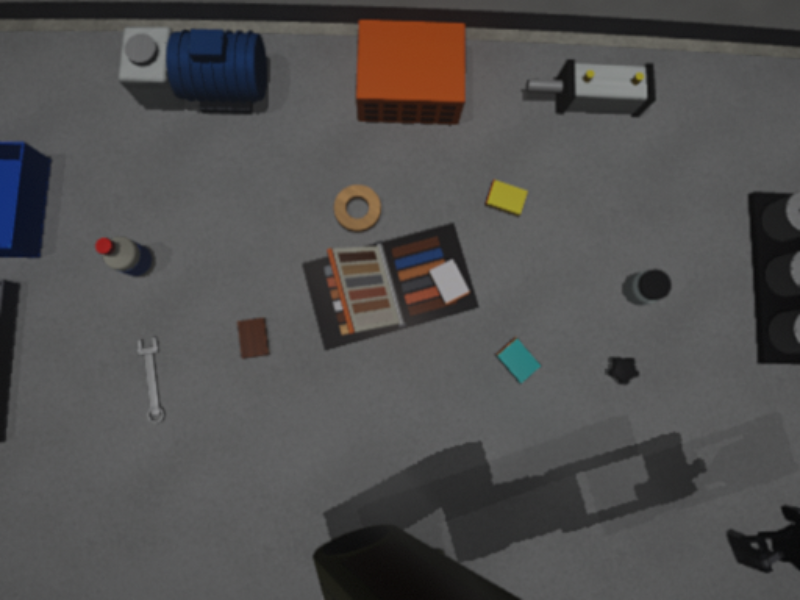

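View pics/s.png

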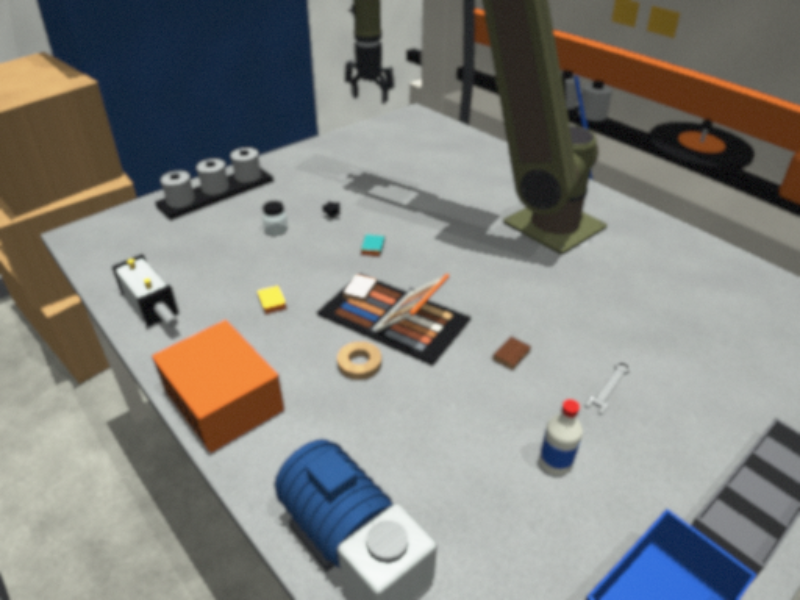

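The top view shows the book centred near t.png (390,287). Three blocks are offcut-shaped: white (449,282) on the book's right page, yellow (507,197) and turquoise (519,360). The white one on the page fits the description. I'll confirm it in an enlarged crop.

```bash
python3 - <<'E'
from h import *
c=pickle.load(open('pics/top0.pkl','rb'))
a=c['pixels'][130:250,180:350]; a=cv2.convertScaleAbs(a,alpha=1.7)
cv2.imwrite('pics/crop.png',cv2.resize(a,None,fx=4.7,fy=4.7,interpolation=cv2.INTER_CUBIC))
E
```

```text
(no output)
```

View pics/crop.png

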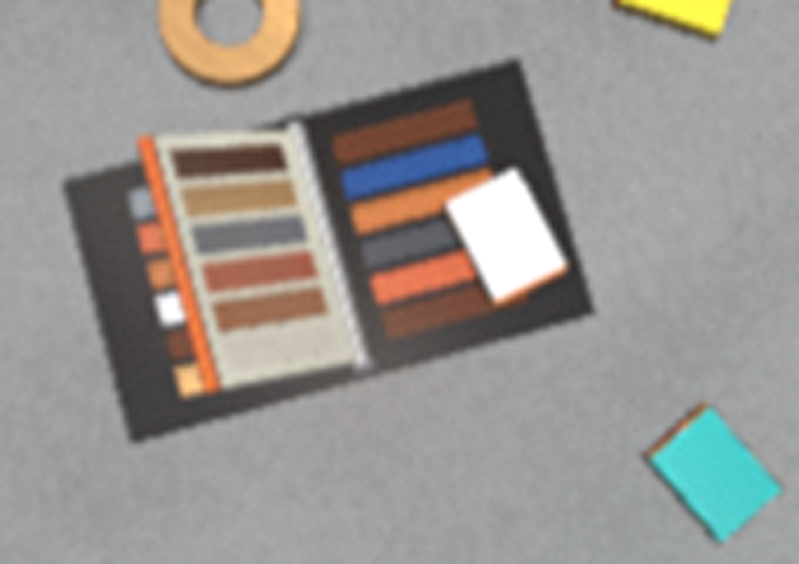

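The crop confirms it: a white block on the right page, corners (446,203), (516,169), (567,267), (497,303), with its orange edge at the lower end. The base corners are (66,183), (519,62), (592,312), (135,441), and the leaf's bar runs from (147,138) to (211,390).

```bash
python3 - <<'E'
from h import *
np.set_printoptions(precision=4,suppress=True)
c=pickle.load(open('pics/top0.pkl','rb'))
f=lambda p:np.array(p,float)/4.7+[180,130]-0.4
base=world(c,f([(66,183),(519,62),(592,312),(135,441)]),.012)
blk=world(c,f([(446,203),(516,169),(567,267),(497,303)]),.031)
print('base',base,base.mean(0),np.linalg.norm(np.diff(base,axis=0),axis=1))
print('blk',blk,blk.mean(0))
print('teal',world(c,f([(645,455),(706,405),(780,490),(722,542)]),.019))
print('yel',world(c,f([(615,5),(717,38)]),.01))
print('bar depth',world(c,f([(150,150),(180,265),(208,378)])))
print('blk depth',world(c,f([(506,235)])), 'spine',world(c,f([(298,125),(362,365)]),.022))
t=lambda p:np.array(p,float)*.64
print('others: jar,knob,roll,dark',world(c,t([(653,285),(622,369),(358,208),(254,338)]),.03))
E
```

```text
base [[ 0.6183  0.1727  0.012 ]
 [ 0.7043 -0.1115  0.012 ]
 [ 0.5452 -0.1588  0.012 ]
 [ 0.458   0.1233  0.012 ]] [0.5815 0.0064 0.012 ] [0.2969 0.166  0.2953]
blk [[ 0.6085 -0.0647  0.031 ]
 [ 0.6311 -0.1079  0.031 ]
 [ 0.5705 -0.14    0.031 ]
 [ 0.5471 -0.097   0.031 ]] [ 0.5893 -0.1024  0.031 ]
teal [[ 0.4566 -0.191   0.019 ]
 [ 0.4882 -0.229   0.019 ]
 [ 0.4368 -0.275   0.019 ]
 [ 0.4043 -0.2388  0.019 ]]
yel [[ 0.7444 -0.1734  0.01  ]
 [ 0.7247 -0.2394  0.01  ]]
bar depth [[0.6205 0.1115 0.1103]
 [0.5543 0.0918 0.113 ]
 [0.4909 0.0741 0.1111]]
blk depth [[ 0.5896 -0.1022  0.0301]] spine [[ 0.6571  0.028   0.022 ]
 [ 0.5077 -0.0152  0.022 ]]
others: jar,knob,roll,dark [[ 0.5919 -0.4906  0.03  ]
 [ 0.4329 -0.4261  0.03  ]
 [ 0.7235  0.0706  0.03  ]
 [ 0.4743  0.2529  0.03  ]]
```

Request:
{"method": "apply_moves", "body": {"moves": "1 .0266 -.0167 0 0 0 0;1 .0266 -.0167 0 0 0 0;1 .0266 -.0167 0 0 0 0;1 .0266 -.0167 0 0 0 0;1 .0266 -.0167 0 0 0 0;1 .0266 -.0167 0 0 0 0;1 .0266 -.0167 0 0 0 0;1 .0266 -.0167 0 0 0 0;1 .0266 -.0167 0 0 0 0;1 .0266 -.0167 0 0 0 0;1 .0266 -.0167 0 0 0 0;1 .0266 -.0167 0 0 0 0;1 .0266 -.0167 0 0 0 0;1 .0266 -.0167 0 0 0 0;1 .0266 -.0167 0 0 0 0;1 .0266 -.0167 0 0 0 0;1 .0266 -.0167 0 0 0 0;1 .0266 -.0167 0 0 0 0;1 .0266 -.0167 0 0 0 0;1 0 0 0 0 0 -6.6"}}

```text
time: 2.1
eef_pos: [0.5666, -0.0523, 0.2557]
tool_rot: [-3.045, -0.768, -0.002]
wrist_force: [-0.3, -1.0, -0.4]
gripper_width: -0.003
gripper_force: 0.0
```

Request:
{"method": "apply_moves", "body": {"moves": "1 -.003 0 .03 0 0 0;1 0 0 .03 0 0 0;1 0 0 .03 0 0 0;1 0 0 .03 0 0 0;1 0 0 .03 0 0 0;1 0 0 .03 0 0 0;1 0 0 .015 0 0 0;1 0 0 .008 0 0 0;1 0 0 .007 0 0 0;1 0 0 .003 0 0 0;1 0 0 0 0 0 0"}}

```text
time: 3.2
eef_pos: [0.5622, -0.0568, 0.0435]
tool_rot: [3.048, 0.76, 0.001]
wrist_force: [-0.1, 0.5, 0.2]
gripper_width: -0.003
gripper_force: 0.0
```

```bash
python3 - <<'E'
from h import *
c=cap('scene','s1')
print(ctrl.observe()['eef_pos'])
a=cv2.convertScaleAbs(c['pixels'][150:250,180:320],alpha=1.3)
cv2.imwrite('pics/s1c.png',cv2.resize(a,None,fx=5,fy=5,interpolation=cv2.INTER_CUBIC))
E
```

```text
[ 0.56240994 -0.05685657  0.04387806]
```

View pics/s1c.png

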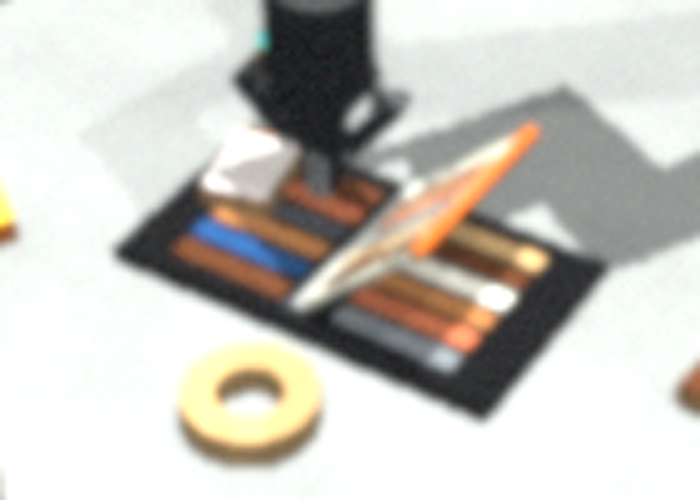

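The shut fingertip (318,170) stands just behind the white block (250,165), clear of the leaf. Next I push.

Request:
{"method": "apply_moves", "body": {"moves": "1 0 .005 0 0 0 0;1 0 .005 0 0 0 0;1 0 .005 0 0 0 0;1 0 .005 0 0 0 0;1 0 .005 0 0 0 0;1 0 .005 0 0 0 0;1 0 .005 0 0 0 0;1 0 .005 0 0 0 0;1 0 .005 0 0 0 0;1 0 .005 0 0 0 0;1 0 .005 0 0 0 0;1 0 .005 0 0 0 0;1 0 0 0 0 0 0"}}

```text
time: 4.55
eef_pos: [0.5908, -0.1106, 0.0434]
tool_rot: [3.048, 0.76, 0.001]
wrist_force: [0.3, 0.5, 0.5]
gripper_width: 0.002
gripper_force: 0.0
```

```bash
python3 - <<'E'
from h import *
c=cap('scene','s2')
print(ctrl.observe()['eef_pos'])
a=cv2.convertScaleAbs(c['pixels'][130:230,160:300],alpha=1.3)
cv2.imwrite('pics/s2c.png',cv2.resize(a,None,fx=5,fy=5,interpolation=cv2.INTER_CUBIC))
E
```

```text
[ 0.59049391 -0.11024727  0.04329744]
```

View pics/s2c.png

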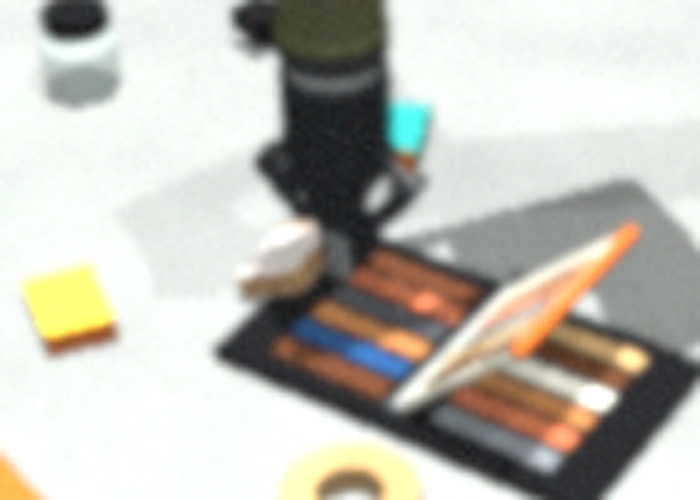

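The block (283,260) has moved over the book's edge ahead of the finger, and nothing else is disturbed. I'll keep pushing.

Request:
{"method": "apply_moves", "body": {"moves": "1 0 .004 0 0 0 0;1 0 .004 0 0 0 0;1 0 .004 0 0 0 0;1 0 .004 0 0 0 0;1 0 .004 0 0 0 0;1 0 .004 0 0 0 0;1 0 .004 0 0 0 0;1 0 .004 0 0 0 0;1 0 .004 0 0 0 0;1 0 .004 0 0 0 0;1 0 0 0 0 0 0;1 0 -.01 0 0 0 0;1 0 -.01 -.03 0 0 0;1 0 0 -.05 0 0 0;1 0 0 -.05 0 0 0;1 0 0 -.05 0 0 0;1 0 0 0 0 0 0"}}

```text
time: 6.3
eef_pos: [0.6036, -0.1277, 0.2317]
tool_rot: [3.041, 0.76, 0.021]
wrist_force: [0.8, -0.0, 0.9]
gripper_width: 0.005
gripper_force: 0.0
```

```bash
python3 - <<'E'
from h import *
np.set_printoptions(precision=4,suppress=True)
c=cap('top','t2'); print(ctrl.observe()['eef_pos'])
hsv=cv2.cvtColor(c['pixels'],cv2.COLOR_BGR2HSV)
m=((hsv[...,2]>150)&(hsv[...,1]<40)).astype(np.uint8)
n,l,s,ce=cv2.connectedComponentsWithStats(m)
for i in range(1,n):
    if s[i,4]>100: print(ce[i],s[i,4],world(c,[ce[i]]))
s=cap('scene','s3')
a=cv2.convertScaleAbs(s['pixels'][120:240,150:310],alpha=1.3)
b=cv2.convertScaleAbs(c['pixels'][120:240,190:350],alpha=1.7)
cv2.imwrite('pics/s3c.png',cv2.resize(np.hstack([a,b]),None,fx=2.5,fy=2.5,interpolation=cv2.INTER_CUBIC))
E
```

```text
[ 0.6017 -0.1273  0.2281]
[92.5449 35.6159] 479 [[0.9626 0.4531 0.1367]]
[390.4145  51.6043] 743 [[ 0.9765 -0.402   0.0755]]
[314.8974 174.265 ] 117 [[ 0.6093 -0.1848  0.0201]]
[ 97.3228 246.7244] 127 [[0.3823 0.4441 0.005 ]]
```

View pics/s3c.png

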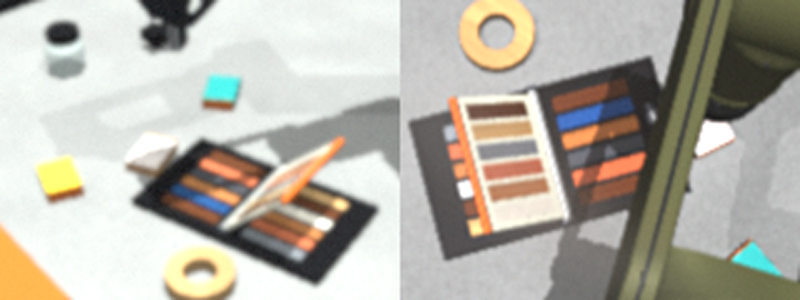

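The white block (150,153) now lies beyond the book's edge. I'll check with depth that it's flat.

```bash
python3 - <<'E'
from h import *
np.set_printoptions(precision=4,suppress=True)
c=pickle.load(open('pics/s3.pkl','rb'))
v,u=np.mgrid[165:195,195:226]
p=np.c_[u.ravel(),v.ravel()]; w=world(c,p)
k=(w[:,2]>.015)&(w[:,2]<.04)&(w[:,1]<-.13)&(w[:,1]>-.26)&(w[:,0]<.69)
q=w[k]; print(k.sum(),q.mean(0),q[:,2].min(),q[:,2].max())
A=np.c_[q[:,:2]-q[:,:2].mean(0),np.ones(len(q))]; print(np.linalg.lstsq(A,q[:,2],rcond=None)[0])
print(cv2.minAreaRect((q[:,:2]*1000).astype(np.float32)), cv2.boxPoints(cv2.minAreaRect((q[:,:2]*1000).astype(np.float32))))
E
```

```text
169 [ 0.6296 -0.1696  0.0183] 0.015404761866984695 0.022516602028577526
[-0.0006 -0.0067  0.0183]
((628.1324462890625, -170.76400756835938), (73.8787841796875, 52.510353088378906), 28.272693634033203) [[ 583.1635 -165.138 ]
 [ 608.0361 -211.384 ]
 [ 673.1014 -176.39  ]
 [ 648.2288 -130.144 ]]
```

The block is flat on the table: its top is at z 0.018 with a slope under 0.01. Next I go round to the +y side of the leaf, with the tool's y axis aligned to the book's -y.

Request:
{"method": "apply_moves", "body": {"moves": "1 0 0 0 0 0 5.8;1 0 0 0 0 0 5.8;1 .0018 -.029 0 0 0 0;1 .0018 -.029 0 0 0 0;1 .0018 -.029 0 0 0 0;1 .0018 -.029 0 0 0 0;1 .0018 -.029 0 0 0 0;1 .0018 -.029 0 0 0 0;1 .0018 -.029 0 0 0 0;1 .0018 -.029 0 0 0 0;1 .0018 -.029 0 0 0 0;1 .0018 -.029 0 0 0 0;1 0 0 0 0 0 0;1 0 0 0 0 0 0"}}

```text
time: 7.8
eef_pos: [0.5331, 0.1562, 0.2213]
tool_rot: [3.108, 0.452, -0.006]
wrist_force: [0.6, -0.9, 0.0]
gripper_width: 0.0
gripper_force: 0.0
```

Request:
{"method": "apply_moves", "body": {"moves": "1 .005 0 .03 0 0 0;1 0 0 .03 0 0 0;1 0 0 .025 0 0 0;1 0 0 .015 0 0 0;1 0 0 .005 0 0 0;1 0 0 0 0 0 0"}}

```text
time: 8.4
eef_pos: [0.5389, 0.1562, 0.1171]
tool_rot: [3.109, 0.447, -0.005]
wrist_force: [-0.5, -0.3, 0.2]
gripper_width: -0.0
gripper_force: 0.0
```

```bash
python3 - <<'E'
from h import *
o=ctrl.observe(); p=o['eef_pos']; a=np.radians(16.4)
d=p[:2]-[.5824,.0064]; Y=-np.sin(a)*d[0]+np.cos(a)*d[1]; Z=p[2]
print(p,'bookx',np.cos(a)*d[0]+np.sin(a)*d[1],Y)
T=np.radians(np.arange(45,181,4.5)); prev=(Y,Z)
for t in T:
    c,s=np.cos(t),np.sin(t)
    y,z=(.13*c+.005,.130*s-.001) if t<=np.pi/2 else (.11*c+.003*s,.019+.11*s-.003*c)
    y+=.0145; z+=.025
    print('%.1f: y %.3f z %.3f  tool dy %.1f dz %.1f mm'%(np.degrees(t),y,z,1e3*(prev[0]-y),1e3*(prev[1]-z))); prev=(y,z)
E
```

```text
[0.5388818  0.15619301 0.11705435] bookx 0.000545163863277541 0.15598551821343443
45.0: y 0.111 z 0.116  tool dy 44.6 dz 1.1 mm
49.5: y 0.104 z 0.123  tool dy 7.5 dz -6.9 mm
54.0: y 0.096 z 0.129  tool dy 8.0 dz -6.3 mm
58.5: y 0.087 z 0.135  tool dy 8.5 dz -5.7 mm
63.0: y 0.079 z 0.140  tool dy 8.9 dz -5.0 mm
67.5: y 0.069 z 0.144  tool dy 9.3 dz -4.3 mm
72.0: y 0.060 z 0.148  tool dy 9.6 dz -3.5 mm
76.5: y 0.050 z 0.150  tool dy 9.8 dz -2.8 mm
81.0: y 0.040 z 0.152  tool dy 10.0 dz -2.0 mm
85.5: y 0.030 z 0.154  tool dy 10.1 dz -1.2 mm
90.0: y 0.020 z 0.154  tool dy 10.2 dz -0.4 mm
94.5: y 0.009 z 0.154  tool dy 10.6 dz 0.1 mm
99.0: y 0.000 z 0.153  tool dy 8.6 dz 0.8 mm
103.5: y -0.008 z 0.152  tool dy 8.5 dz 1.5 mm
108.0: y -0.017 z 0.150  tool dy 8.4 dz 2.1 mm
112.5: y -0.025 z 0.147  tool dy 8.2 dz 2.8 mm
117.0: y -0.033 z 0.143  tool dy 7.9 dz 3.4 mm
121.5: y -0.040 z 0.139  tool dy 7.7 dz 4.0 mm
126.0: y -0.048 z 0.135  tool dy 7.3 dz 4.6 mm
130.5: y -0.055 z 0.130  tool dy 6.9 dz 5.2 mm
135.0: y -0.061 z 0.124  tool dy 6.5 dz 5.7 mm
139.5: y -0.067 z 0.118  tool dy 6.0 dz 6.2 mm
144.0: y -0.073 z 0.111  tool dy 5.5 dz 6.6 mm
148.5: y -0.078 z 0.104  tool dy 5.0 dz 7.1 mm
153.0: y -0.082 z 0.097  tool dy 4.4 dz 7.4 mm
157.5: y -0.086 z 0.089  tool dy 3.8 dz 7.7 mm
162.0: y -0.089 z 0.081  tool dy 3.2 dz 8.0 mm
166.5: y -0.092 z 0.073  tool dy 2.6 dz 8.2 mm
171.0: y -0.094 z 0.064  tool dy 1.9 dz 8.4 mm
175.5: y -0.095 z 0.056  tool dy 1.2 dz 8.5 mm
180.0: y -0.096 z 0.047  tool dy 0.6 dz 8.6 mm
```

Request:
{"method": "apply_moves", "body": {"moves": "1 0 .015 0 0 0 0;1 0 .015 0 0 0 0;1 0 .010 0 0 0 0;1 0 .006 0 0 0 0;1 0 .0075 -.007 0 0 0;1 0 .008 -.006 0 0 0;1 0 .0085 -.006 0 0 0;1 0 .009 -.005 0 0 0;1 0 .009 -.004 0 0 0;1 0 .0095 -.0035 0 0 0;1 0 .010 -.003 0 0 0;1 0 .010 -.002 0 0 0;1 0 .010 -.001 0 0 0;1 0 .010 -.0005 0 0 0;1 0 0 0 0 0 0"}}

```text
time: 9.9
eef_pos: [0.5787, 0.0234, 0.1559]
tool_rot: [3.108, 0.446, -0.001]
wrist_force: [0.6, -0.2, -0.9]
gripper_width: -0.004
gripper_force: 0.0
```

```bash
python3 - <<'E'
from h import *
s=cap('scene','s4'); print(ctrl.observe()['eef_pos'],ctrl.observe()['wrist_force'])
a=cv2.convertScaleAbs(s['pixels'][100:240,150:330],alpha=1.3)
cv2.imwrite('pics/s4c.png',cv2.resize(a,None,fx=4,fy=4,interpolation=cv2.INTER_CUBIC))
E
```

```text
[0.57837151 0.02404109 0.15576281] [-0.27194212 -0.00775849  1.01854425]
```

View pics/s4c.png

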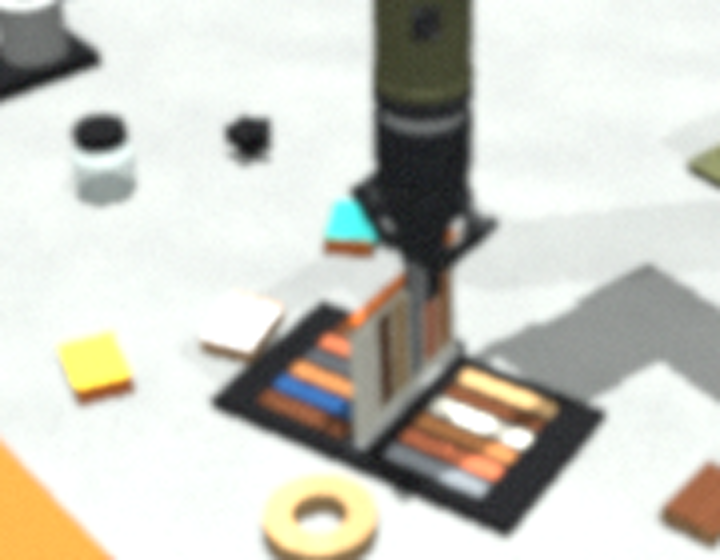

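The leaf is now upright (405,350), with the finger on its +y side and the white block still flat at (240,322). I'll continue over the top.

Request:
{"method": "apply_moves", "body": {"moves": "1 0 .010 0 0 0 0;1 0 .0085 .001 0 0 0;1 0 .0085 .0015 0 0 0;1 0 .0085 .002 0 0 0;1 0 .008 .003 0 0 0;1 0 .008 .0035 0 0 0;1 0 .0075 .004 0 0 0;1 0 .0075 .0045 0 0 0;1 0 .007 .005 0 0 0;1 0 .0065 .0055 0 0 0;1 0 .006 .006 0 0 0;1 0 .0055 .0065 0 0 0;1 0 .005 .007 0 0 0;1 0 .0045 .0075 0 0 0;1 0 .004 .0075 0 0 0;1 0 .003 .008 0 0 0;1 0 .0025 .008 0 0 0;1 0 .002 .008 0 0 0;1 0 0 0 0 0 0"}}

```text
time: 11.85
eef_pos: [0.6093, -0.0825, 0.0662]
tool_rot: [-3.108, -0.448, 0.004]
wrist_force: [-0.0, -0.2, 1.1]
gripper_width: -0.002
gripper_force: 0.0
```

Request:
{"method": "apply_moves", "body": {"moves": "1 0 .001 .008 0 0 0;1 0 .0005 .006 0 0 0;1 0 0 .003 0 0 0;1 0 0 .002 0 0 0;1 0 0 .001 0 0 0;1 0 0 0 0 0 0"}}

```text
time: 12.45
eef_pos: [0.6105, -0.0838, 0.0477]
tool_rot: [-3.109, -0.448, 0.001]
wrist_force: [0.8, 0.4, 0.4]
gripper_width: -0.002
gripper_force: 0.0
```

Request:
{"method": "apply_moves", "body": {"moves": "1 0 0 .001 0 0 0;1 0 0 .001 0 0 0;1 0 0 .001 0 0 0;1 0 0 0 0 0 0"}}

```text
time: 12.85
eef_pos: [0.6107, -0.0839, 0.0469]
tool_rot: [3.109, 0.449, 0.002]
wrist_force: [-2.7, 1.0, 13.0]
gripper_width: 0.001
gripper_force: 6.6
```

Firm contact: 13 N upward, so the leaf is against its stop. I'll press a little more, then retreat and check.

Request:
{"method": "apply_moves", "body": {"moves": "1 0 0 .001 0 0 0;1 0 0 0 0 0 0;1 0 0 0 0 0 0;1 0 0 -.005 0 0 0;1 0 0 -.02 0 0 0;1 0 0 -.04 0 0 0;1 0 -.02 -.05 0 0 0;1 0 -.03 -.05 0 0 0;1 -.03 -.03 0 0 0 0;1 -.03 -.03 0 0 0 0;1 -.03 -.03 0 0 0 0;1 0 0 0 0 0 0;1 0 0 0 0 0 0"}}

```text
time: 14.15
eef_pos: [0.4857, 0.02, 0.1985]
tool_rot: [3.109, 0.451, 0.001]
wrist_force: [0.8, 0.1, -0.2]
gripper_width: 0.001
gripper_force: 0.0
```

```bash
python3 - <<'E'
from h import *
np.set_printoptions(precision=4,suppress=True)
c=cap('scene','s5'); print(ctrl.observe()['eef_pos'])
v,u=np.mgrid[130:245,150:330]
w=world(c,np.c_[u.ravel(),v.ravel()]); a=np.radians(16.4)
d=w[:,:2]-[.5824,.0064]; X=np.cos(a)*d[:,0]+np.sin(a)*d[:,1]; Y=-np.sin(a)*d[:,0]+np.cos(a)*d[:,1]
k=(abs(X)<.065)&(Y<-.02)&(Y>-.115)&(w[:,2]<.06)
A=np.c_[X[k],Y[k],np.ones(k.sum())]; print('leaf',k.sum(),np.linalg.lstsq(A,w[k,2],rcond=None)[0],w[k,2].mean())
q=w[(np.hypot(w[:,0]-.628,w[:,1]+.172)<.02)]; 
A=np.c_[q[:,:2]-q[:,:2].mean(0),np.ones(len(q))]; print('blk',len(q),np.linalg.lstsq(A,q[:,2],rcond=None)[0])
b=cv2.convertScaleAbs(c['pixels'][100:240,150:330],alpha=1.3)
cv2.imwrite('pics/s5c.png',cv2.resize(b,None,fx=4,fy=4,interpolation=cv2.INTER_CUBIC))
E
```

```text
[0.4872 0.0195 0.1986]
leaf 633 [0.0015 0.0034 0.022 ] 0.021788252244376357
blk 61 [-0.0094 -0.0086  0.0182]
```

View pics/s5c.png

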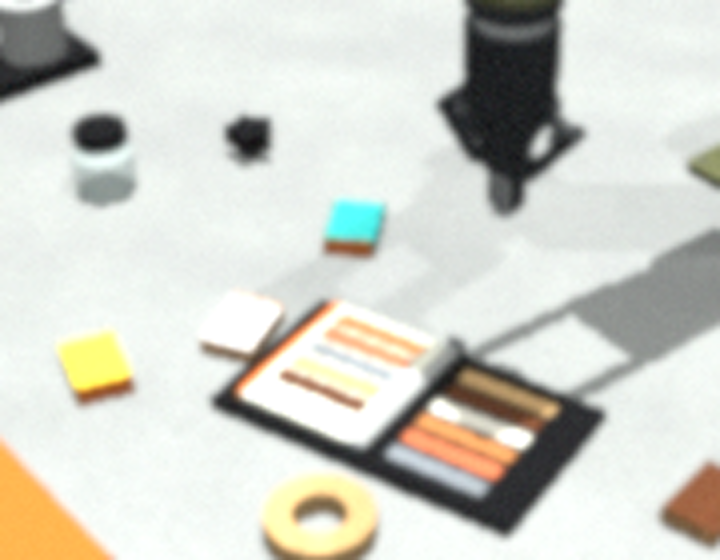

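The leaf lies flat on the -y page (345,375), with a slope of 0.003. The block (242,322) lies flat on the table and the gripper is clear, so I'm handing in.

```bash
python3 -c "
from workcell import ctrl
print(ctrl.hand_in())"
```

```text
the job is handed in; nothing more can be done
None
```

I pushed the white offcut off the book so it lies flat on the table, turned the leaf over and pressed it flat on the cleared page, and handed the job in at about 14 s; the hand-in returned no verdict.

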